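# Sort the tooling parts into their sample-marked trays

### The job

The five small tooling parts cleared off the mill stand mixed on the black rubber mat. Sort them into the three trays: each tray has one part fixed at one end to show the kind that belongs there; stand every part the way up it is now, flat on the floor of the tray of its own kind. Leave the boring bar and the hex key where they lie.

Things in the scene. Friction and masses are not known exactly. Their poses are not given: they have to be found in the camera images.
- collet_1: Grey steel spring collet, one of two alike, standing on its narrow end on the rubber mat (mat 3 mm thick): a slit, tapered body, 33 mm across at its widest (35 to 40 mm above its foot), 23 mm across at the foot, 46 mm tall, small bore at the top. Origin: centre of its underside; z up along its axis.
- collet_2: Grey steel spring collet, one of two alike, standing on its narrow end on the rubber mat (mat 3 mm thick): a slit, tapered body, 33 mm across at its widest (35 to 40 mm above its foot), 23 mm across at the foot, 46 mm tall, small bore at the top. Origin: centre of its underside; z up along its axis.
- nut_1: Grey steel T-nut, one of two alike, lying on its broad base on the rubber mat (mat 3 mm thick): a 28 x 28 mm base, 18 mm tall in all. The raised rib along the middle of its top runs along its own x, so the ends that face its +x and -x are flat and upright over the full height and can be gripped squarely; its y sides are stepped in above the base. Origin: centre of its underside; z up.
- nut_2: Grey steel T-nut, one of two alike, lying on its broad base on the rubber mat (mat 3 mm thick): a 28 x 28 mm base, 18 mm tall in all. The raised rib along the middle of its top runs along its own x, so the ends that face its +x and -x are flat and upright over the full height and can be gripped squarely; its y sides are stepped in above the base. Origin: centre of its underside; z up.
- sleeve: Grey steel collet sleeve standing on the rubber mat (mat 3 mm thick): a short thick-walled tube with a wide open bore and a shallow waist, 44 mm across, 36 mm tall. Origin: centre of its underside; z up along its axis.
- tray_collets: Open grey metal tray, fixed, one of three alike: 116 mm (its x) by 160 mm (y) outside, 28 mm high, walls and floor 3 mm. One spring collet (33 mm across, 46 mm tall) is fixed upright on its floor at x 0, y -50 mm, showing the kind that belongs here; the floor from y -25 to +77 mm is free. Origin: centre of the underside; z up; inner floor at z 3 mm. Blank label on the -x wall.
- tray_nuts: Open grey metal tray, fixed, one of three alike: 116 mm (its x) by 160 mm (y) outside, 28 mm high, walls and floor 3 mm. One T-nut (28 x 28 x 18 mm) is fixed upright on its floor at x 0, y -50 mm, showing the kind that belongs here; the floor from y -25 to +77 mm is free. Origin: centre of the underside; z up; inner floor at z 3 mm. Blank label on the -x wall.
- tray_sleeves: Open grey metal tray, fixed, one of three alike: 116 mm (its x) by 160 mm (y) outside, 28 mm high, walls and floor 3 mm. One collet sleeve (44 mm across, 36 mm tall) is fixed upright on its floor at x 0, y -50 mm, showing the kind that belongs here; the floor from y -25 to +77 mm is free. Origin: centre of the underside; z up; inner floor at z 3 mm. Blank label on the -x wall.
- boring_bar: Bystander, to be left alone: grey steel boring bar, 161 x 35 x 34 mm, lying on the bench between mat and trays, loose. Origin: centre of its underside; its length is along its x.
- hex_key: Bystander, to be left alone: dark bent hex key, 37 x 100 x 5 mm, lying loose on the bench. Origin: centre of its underside; its length is along its y.
There are look-alikes about, which are no part of the job. What is shaped like the collet_1 but orange is not meant.

How it is judged:
By the outcome, as a careful person would: the job done as asked, in the order asked, and still so for the second after the job is handed in, with the robot touching nothing.
It also fails if it takes over 128 s, if anything falls off the work surface, if the arm or the gripper's body presses on something with over 40 N, if the wrist force passes 120 N, or if a joint passes its speed limit or range.

### The arm

A 7-joint arm with a two-finger parallel gripper is mounted at the origin on a cart in front of the work surface, level with it; the furniture and walls round the work are solid. World frame = base frame: x ahead of the robot, y to its left, z up, the work surface at z = 0. Lengths are in mm, angles in rad, forces in N, time in s.
With the tool pointing down it reaches from about 400 to 850 mm from the base axis. Payload 6.9 kg.
Tool frame: the origin (TCP) lies on the mounting face of the last link; the fingertips stand 173 mm ahead of it and the grasp point (between the pads) lies 155 mm ahead of it (finger_overhang is the distance from the TCP to the fingertips, in mm); z points along the fingers, y is the line along which they close (so a half turn about z gives the same grasp; the last joint's range is limited). The gripper opens to 85 mm and grips with 20 to 120 N. Pads are 22 mm wide; open, the fingers measure 114 mm over their backs; the gripper's body (76 mm by 85 mm) begins 54 mm behind the grasp point. The pads swing forward as they close: fully open they stand 13 mm farther back than shut.
Start: joints at [1.442, 0.507, -0.238, 1.5, 0.126, 1.149, -0.155], TCP at [145.375, -607.852, 404.675] pointing down, gripper open.
Joint ranges: [-3.08, 3.08], [-0.24, 2.05], [-1.43, 1.35], [0, 2.5], [-1.52, 4.66], [0.17, 1.96], [-2.89, 2.89]. Speed limits (rad/s): [2.39, 2.39, 3.14, 3.14, 3.14, 3.14, 3.14].

### API

Orientations are given as a rotation vector (axis times angle).
In Python, from workcell import * gives the robot as it stands. The module is installed in compiled form; this text tells all that it offers.
- The arm moves only by the tool play_rows, never from a script. Its argument "targets" is a list of rows, each a list of 7 numbers: the turn, a rotation vector about the tool's x, y, z in units of 60 degrees (1.0 is 60 degrees), then the shift along the tool's x, y, z in units of 15 cm (1.0 is 15 cm), then the closure, from -1 (fully open) to 1 (shut). In form: [[rx, ry, rz, tx, ty, tz, grip], ...]. A call has 1 to 20 rows; each row shifts and turns the commanded pose from where the row before left it, along the tool's axes as they then stand; what a row does not reach is not made up. A row lasts 1/12 s, in which the tool goes at most 41.7 mm and 7.16 degrees, less where a joint would pass 70% of its speed; a pose out of reach is approached as far as the arm can. A call with a number of a shift or a turn outside -1 to 1 is refused whole. A call with a gripper value outside its range is refused whole. The fingers move at their own pace and stop on an object; the grip force is fixed at half the most. Time passes only in rows, so rows that do not move let the fingers close. It gives the time, the measured TCP pose, the force, the opening and the grip force at its end, in the units of the state.
- get_obs(): the state, without advancing time (a new reading comes with each control period).
- get_image(name): name is "scene" or "top" or "wrist"; returns a dict with "img" (400x640x3 uint8, red, green, blue), "K" (3x3 intrinsics, pixels), "origin" and "orientation" of the camera in the world. Camera axes: x right, y down, z forward; pixel columns grow to the right and rows downward; lengths in mm; the calibration is good to about 2 mm. A picture is of the moment at which its call begins. There is no depth.
- finish_job(): hands the job in; it is judged then, once.
The state is a dict: "time_s": time; "qpos": joint angles; "qvel": joint speeds; "effort": joint torques, N m; "tool_pos": TCP position; "ee_rot": TCP orientation; "contact_force": force on the tool from outside, world axes, zero at the start; "torque": the same for the moment, N m; "gripper_width": finger opening in mm; "finger_force": force on a finger pad.
Only numpy, scipy, OpenCV 4.12 (cv2) and the standard library are available. Lean on these libraries where they do the work, as an engineer would, in place of code of your own. Each camera call takes 0.05 s, during which the arm holds its last target. There are 200 camera calls.

## Working session

There is one attempt and no reset: what is moved stays moved. The work goes in short steps, Python scripts to look and compute and a tool call to move; the robot and the scene stay as the last step left them, time stands still between calls to the robot, and variables do not carry over. Pictures are saved under pics/ and viewed, at most 14 in all, crops included, and the job is handed in when it is done.

Besides the shell and the picture viewer there is one more tool, called as a command line: name --pt "numbers of a row" for each row, then --argument value for the rest. play_rows: Moves the arm, as the interface text tells. Its arguments: {"type":"object","properties":{"targets":{"type":"array","items":{"type":"array","items":{"type":"number","minimum":-1,"maximum":1}}}},"required":["targets"]}

```bash
mkdir -p pics
cat > h.py <<'E'
from workcell import *
import numpy as np, cv2
from scipy.spatial.transform import Rotation as R
def rot(o):
    o=np.array(o,float)
    return o if o.shape==(3,3) else (R.from_rotvec(o).as_matrix() if o.size==3 else R.from_quat(o).as_matrix())
def snap(n,f):
    d=get_image(n); cv2.imwrite(f'pics/{f}.png',cv2.cvtColor(d['img'],cv2.COLOR_RGB2BGR)); np.savez(f'pics/{f}.npz',**d); return d
def ray(d,u,v):
    r=rot(d['orientation'])@np.linalg.inv(d['K'])@np.array([u,v,1.]); return np.array(d['origin'],float),r/np.linalg.norm(r)
def atz(d,u,v,z):
    o,r=ray(d,u,v); return o+r*(z-o[2])/r[2]
def tri(*rs):
    A=sum(np.eye(3)-np.outer(r,r) for o,r in rs); b=sum((np.eye(3)-np.outer(r,r))@o for o,r in rs); return np.linalg.solve(A,b)
def proj(d,p):
    c=d['K']@rot(d['orientation']).T@(np.array(p,float)-d['origin']); return c[:2]/c[2]
E
python3 - <<'E'
from h import *
for n in ['scene','top','wrist']:
    d=snap(n,n+'0'); print(n,d['K'].tolist(),d['origin'],np.array(d['orientation']).tolist())
print(get_obs())
E
```

```text
scene [[390.1761273295428, 0.0, 320.8959998177978], [0.0, 390.1761273295428, 199.0474120734591], [0.0, 0.0, 1.0]] [ 83.15719268 677.05343623 608.91853787] [-0.7700635789825939, 2.4290437449081277, -1.319945793268327]
top [[434.54033701536855, 0.0, 310.96232223776843], [0.0, 434.54033701536855, 198.73579025326356], [0.0, 0.0, 1.0]] [ 367.05125159  -38.10956913 1274.85117996] [-2.1246569422861454, 2.165218333965639, -0.1648617112969471]
wrist [[289.02273579113216, 0.0, 317.0462661689561], [0.0, 289.02273579113216, 199.35816622485441], [0.0, 0.0, 1.0]] [ 225.64943774 -587.82020942  372.93587509] [2.254753578546064, -1.777729081258932, -0.29639445231688144]
{'time_s': 0.15, 'qpos': array([ 1.44147478,  0.50812587, -0.23752693,  1.50090634,  0.12569802,
        1.14887601, -0.15480792]), 'qvel': array([ 6.12562246e-04, -1.98955114e-03, -4.50248367e-04, -1.99222748e-03,
       -6.51688133e-04, -8.63897596e-05, -3.86526708e-04]), 'effort': array([-3.80904195e-03, -6.21009278e+01, -2.18947627e+00, -2.49834627e+01,
        1.27690524e-02,  9.20703344e-03, -4.97530934e-06]), 'tool_pos': array([ 145.31893856, -607.72277489,  404.03937653]), 'ee_rot': array([-3.11865772e+00, -3.67831400e-01,  2.85799159e-04]), 'contact_force': array([-0.06680628,  0.60986008, -1.22523527]), 'torque': array([ 4.72858882e-02, -7.83202282e-05, -4.80751562e-02]), 'finger_force': 0.0, 'gripper_width': 85.33271123682425}
```

View pics/top0.png

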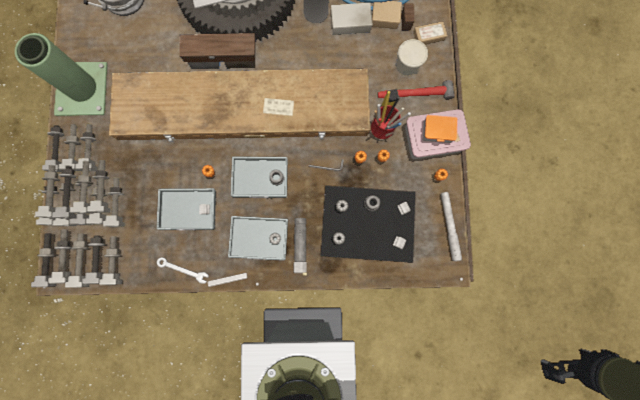

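View pics/scene0.png

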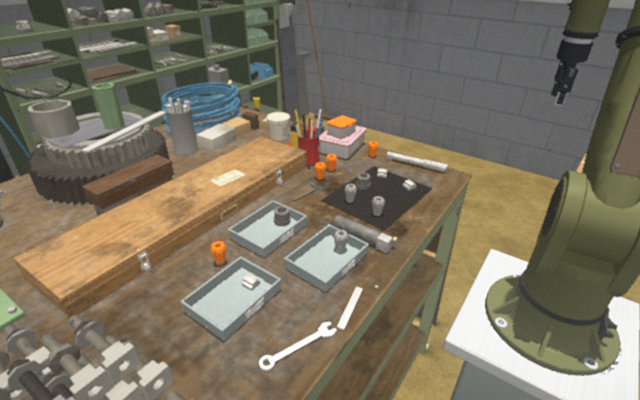

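Top view: black mat around (369,225). On it are grey collets at (342,206) and (339,239), the sleeve at (373,202) and nuts at (404,208) and (399,242). The trays are sleeves at (259,177), nuts at (186,209) and collets at (258,238). The look-alikes are the orange collets at (208,171), (361,157), (384,155) and (441,175), plus the samples fixed in the trays at (277,177), (275,239) and (205,209). Next I check the choice in close crops.

Run:
```python
import cv2
t=cv2.imread('pics/top0.png'); s=cv2.imread('pics/scene0.png')
cv2.imwrite('pics/c1.png',cv2.resize(t[180:270,315:425],None,fx=6.5,fy=6.5,interpolation=3)[:600,:800])
cv2.imwrite('pics/c2.png',cv2.resize(t[150:265,150:310],None,fx=5,fy=5,interpolation=3))
cv2.imwrite('pics/c3.png',cv2.resize(s[155:245,310:440],None,fx=6,fy=6,interpolation=3))
```

```text
(no output)
```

View pics/c1.png

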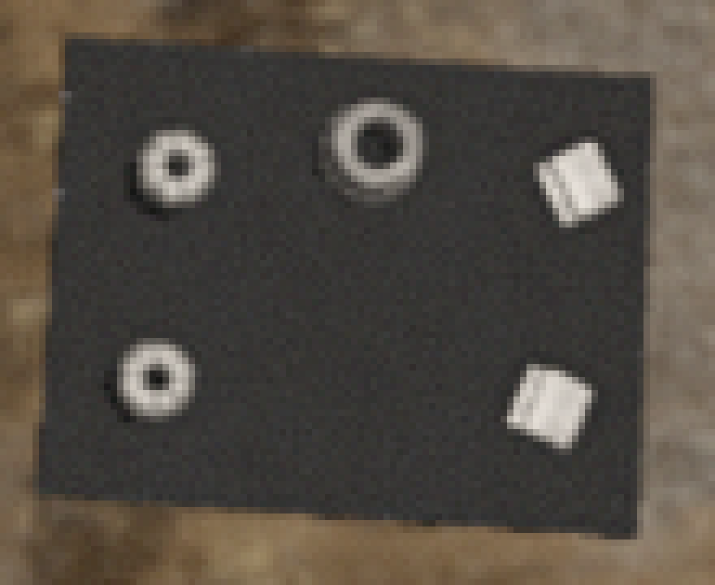

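View pics/c2.png

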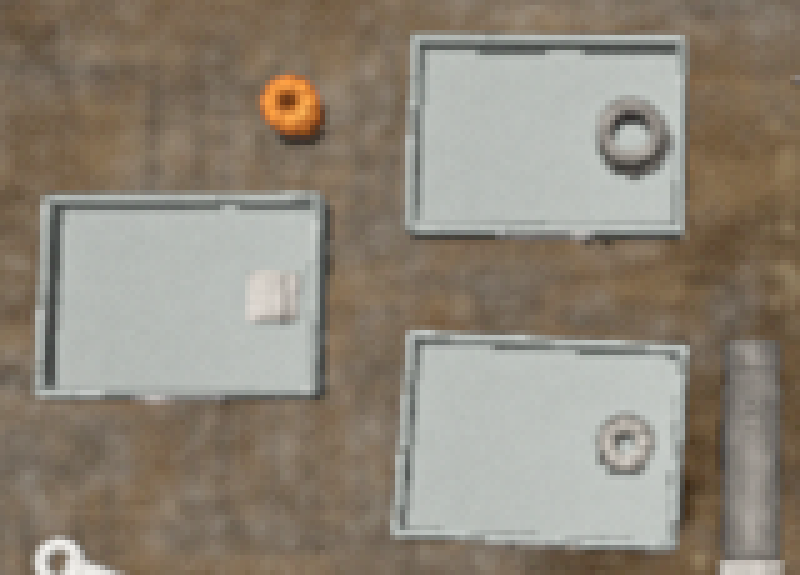

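View pics/c3.png

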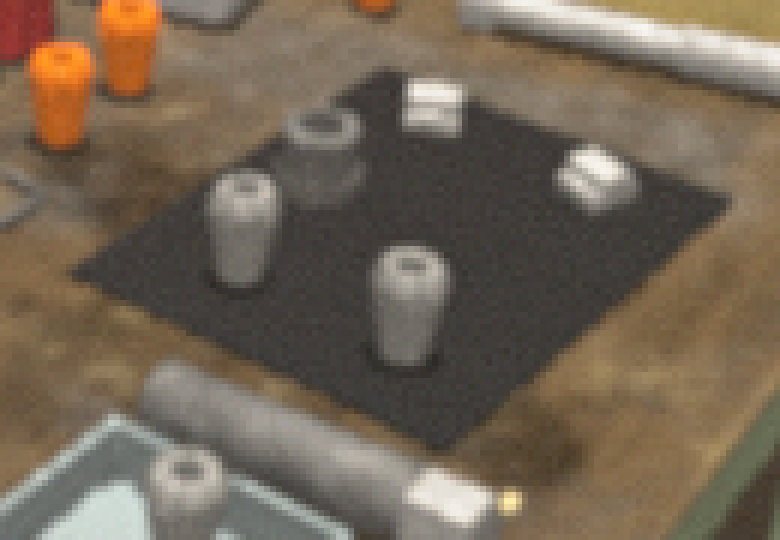

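The crops confirm the choice. On the mat there are two grey collets with their wide end up, one sleeve and two nuts. The nuts' step line runs along their left edge in the top view, which gives the rib direction. Each tray's sample sits at its right-hand end, and the boring bar lies between the trays and the mat.

```bash
cat >> h.py <<'E'
def unc(x,y,s,ox,oy): return (x+.5)/s-.5+ox,(y+.5)/s-.5+oy
E
python3 - <<'E'
from h import *
np.set_printoptions(precision=1,suppress=True)
t=dict(np.load('pics/top0.npz')); s=dict(np.load('pics/scene0.npz'))
for n,a,b,z in [('colA',(178,163),(242,186),49),('colB',(157,379),(411,263),49),('slv',(378,146),(324,123),39),('nutA',(582,182),(435,98),21),('nutB',(552,405),(598,170),21)]:
    p=unc(*a,6.5,315,180);q=unc(*b,6,310,155)
    print(n,tri(ray(t,*p),ray(s,*q)),'top@z',atz(t,*p,z),'scene@z',atz(s,*q,z), p)
for n,cs in dict(nutA=[(537,177),(592,140),(623,192),(570,227)],nutB=[(530,365),(594,393),(570,448),(507,418)]).items():
    P=np.array([atz(t,*unc(*c,6.5,315,180),15) for c in cs]);e=np.roll(P,-1,0)-P
    print(n,P.mean(0),np.linalg.norm(e,axis=1),np.degrees(np.arctan2(e[:,1],e[:,0])))
for n,cs in dict(slv=[(411,36),(685,36),(683,237),(407,233)],col=[(407,333),(688,347),(678,547),(393,533)],nut=[(40,197),(323,193),(321,398),(36,397)]).items():
    P=np.array([atz(t,*unc(*c,5,150,150),28) for c in cs]);e=np.roll(P,-1,0)-P
    print(n,P.mean(0),np.linalg.norm(e,axis=1),np.degrees(np.arctan2(e[:,1],e[:,0])))
P=np.array([atz(t,*unc(*c,5,150,150),20) for c in [(725,340),(778,340),(781,570),(722,570)]]);print('bar',P)
d=dict(np.load('pics/wrist0.npz'));print(rot(get_obs()['ee_rot']))
E
```

```text
colA [ 534.3 -131.4   50.7] top@z [ 533.6 -132.    49. ] scene@z [ 536.7 -133.6   49. ] (341.96153846153845, 204.65384615384616)
colB [ 440.4 -119.5   50.8] top@z [ 439.4 -120.1   49. ] scene@z [ 442.8 -121.6   49. ] (338.7307692307692, 237.8846153846154)
slv [ 541.2 -220.9   40.6] top@z [ 540.8 -221.5   39. ] scene@z [ 543.1 -223.2   39. ] (372.7307692307692, 202.03846153846155)
nutA [ 526.5 -315.5   17. ] top@z [ 525.4 -314.8   21. ] scene@z [ 524.1 -308.6   21. ] (404.11538461538464, 207.57692307692307)
nutB [ 426.9 -297.    17.4] top@z [ 426.2 -296.5   21. ] scene@z [ 425.3 -290.9   21. ] (399.5, 241.8846153846154)
nutA [ 525.3 -315.4   15. ] [30.4 27.1 29.  26.7] [ -57.5 -151.9  122.    30.9]
nutB [ 426.1 -296.9   15. ] [30.7 26.9 30.6 25.9] [-114.9  153.7   63.3  -26. ]
slv [623.8 106.7  28. ] [161.3 119.8 160.3 117.4] [-91.1 178.8  88.1  -0.7]
col [446.2 109.8  28. ] [162.3 114.3 162.4 114.5] [-93.9 176.5  86.1  -3.5]
nut [533.1 318.6  28. ] [164.6 119.5 163.5 116.5] [ -90.2 -179.7   88.7    0.8]
bar [[502.2   4.3  20. ]
 [501.6 -26.5  20. ]
 [369.6 -25.9  20. ]
 [370.2   7.8  20. ]]
[[ 1.   0.2 -0. ]
 [ 0.2 -1.   0. ]
 [-0.  -0.  -1. ]]
```

Heights come out at 50.7, 40.6 and 17 mm against the expected 49, 39 and 21 mm, and the tray sizes match to about 4 mm, so the measurements hold. First I turn the tool to yaw 90° (tool x = world y, tool y = world x), then move over nut A.

play_rows --pt "0 0 -0.106 0 0 0 -1" --pt "0 0 -0.106 0 0 0 -1" --pt "0 0 -0.106 0 0 0 -1" --pt "0 0 -0.106 0 0 0 -1" --pt "0 0 -0.106 0 0 0 -1" --pt "0 0 -0.106 0 0 0 -1" --pt "0 0 -0.106 0 0 0 -1" --pt "0 0 -0.106 0 0 0 -1" --pt "0 0 -0.106 0 0 0 -1" --pt "0 0 -0.106 0 0 0 -1" --pt "0 0 -0.106 0 0 0 -1" --pt "0 0 -0.106 0 0 0 -1" --pt "0 0 0 0 0 0 -1"

```text
time_s: 1.23
tool_pos: [145.1, -607.9, 404.2]
ee_rot: [-2.22, -2.222, -0.001]
contact_force: [-0.0, -0.1, -0.0]
gripper_width: 85.3
finger_force: 0.0
```

```bash
cat >> h.py <<'E'
def plan(x,y,z,psi):
    """remaining turn/shift in tool units, shift first, then the turn"""
    o=get_obs(); M=rot(o['ee_rot']); d=M.T@(np.array([x,y,z])-o['tool_pos'])
    c=np.degrees(np.arctan2(M[1,0],M[0,0])); 
    print('t',round(o['time_s'],2),'pos',np.round(o['tool_pos'],1),'psi',round(c,2),'tilt',np.round(M[:2,2],3),'q7',round(o['qpos'][6],2),'F',np.round(o['contact_force'],1),'w',round(o['gripper_width'],1),'ff',round(o['finger_force'],1))
    print('shift units',np.round(d/150,4),'rz',round(-((psi-c+180)%360-180)/60,4))
E
python3 -c "
from h import *
plan(525,-315,300,121); print(get_obs()['qpos'])"
```

```text
t 1.23 pos [ 145.1 -607.9  404.2] psi 90.04 tilt [-0.     0.001] q7 1.01 F [-0.  -0.1 -0. ] w 85.3 ff 0.0
shift units [1.9501 2.5342 0.6962] rz -0.516
[ 1.64355454  0.54831294 -0.5844067   1.49767524  0.31444187  1.19128614
  1.01018481]
```

play_rows --pt "0 0 0 0.13 0.169 0.04 -1" --pt "0 0 0 0.13 0.169 0.04 -1" --pt "0 0 0 0.13 0.169 0.04 -1" --pt "0 0 0 0.13 0.169 0.04 -1" --pt "0 0 0 0.13 0.169 0.04 -1" --pt "0 0 0 0.13 0.169 0.04 -1" --pt "0 0 0 0.13 0.169 0.04 -1" --pt "0 0 0 0.13 0.169 0.04 -1" --pt "0 0 0 0.13 0.169 0.04 -1" --pt "0 0 0 0.13 0.169 0.04 -1" --pt "0 0 0 0.13 0.169 0.04 -1" --pt "0 0 0 0.13 0.169 0.04 -1" --pt "0 0 0 0.13 0.169 0.04 -1" --pt "0 0 0 0.13 0.169 0.04 -1" --pt "0 0 0 0.13 0.169 0.04 -1" --pt "0 0 0 0 0 0 -1" --pt "0 0 0 0 0 0 -1"

```text
time_s: 2.65
tool_pos: [528.3, -314.6, 314.1]
ee_rot: [-2.224, -2.217, -0.002]
contact_force: [-0.7, -0.5, -1.0]
gripper_width: 85.1
finger_force: 0.0
```

```bash
python3 -c "
from h import *
plan(525,-315,300,121); print(get_obs()['qpos'])
d=snap('wrist','w1'); print(d['origin'])
for p in [(525,-315,21),(426,-297,21),(534,-132,49),(541,-221,39)]: print(proj(d,p))
cv2.imwrite('pics/w1b.png',cv2.cvtColor(cv2.resize(d['img'],(800,500)),4))"
```

```text
t 2.65 pos [ 528.3 -314.6  314.1] psi 89.83 tilt [-0.     0.002] q7 0.15 F [-0.7 -0.5 -1. ] w 85.1 ff 0.0
shift units [-0.0028 -0.0221  0.0941] rz -0.5195
[ 0.83651817  0.61487352 -0.56123459  1.64911759  0.37492611  0.98781757
  0.14562378]
[ 528.47784287 -231.23964231  283.26860549]
[313.7843656 194.8556394]
[207.56703985 176.7247857 ]
[325.23830717 -56.95468203]
[333.04807532  88.33060866]
```

View pics/w1b.png

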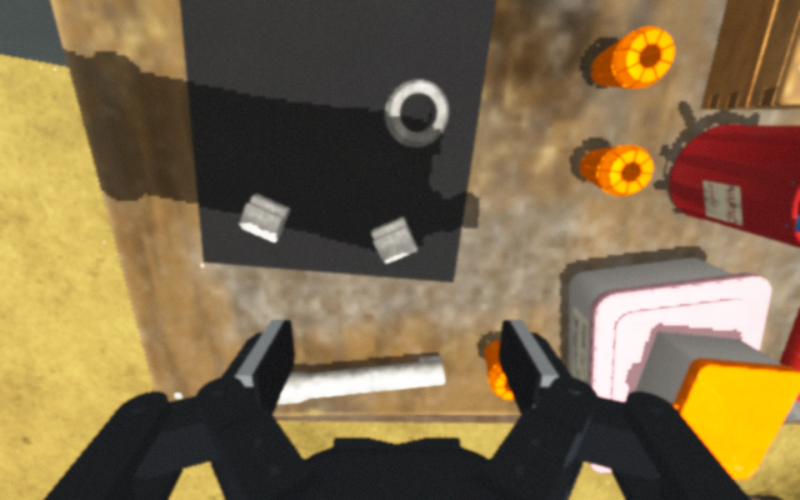

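Wrist view: nut A is at (395,240), predicted (392,243); nut B is at (265,218), predicted (259,221); and the sleeve is at (417,112), predicted (416,110). I enlarge the nuts for their yaw and rib direction.

```bash
python3 -c "
import cv2
i=cv2.imread('pics/w1.png')
cv2.imwrite('pics/c4.png',cv2.resize(i[148:218,185:345],None,fx=5,fy=5,interpolation=3))"
```

```text
(no output)
```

View pics/c4.png

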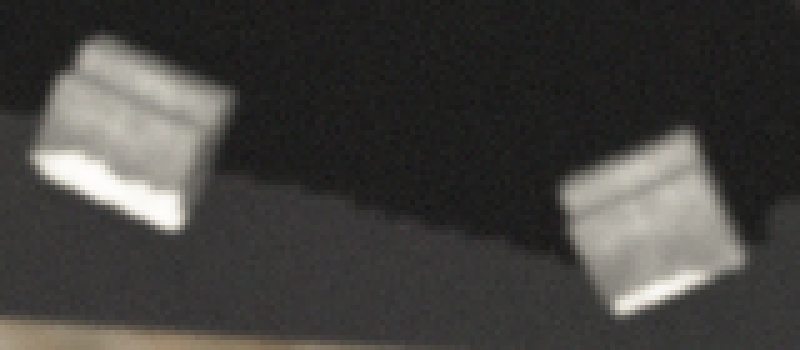

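Run:
```python
from h import *
np.set_printoptions(precision=1,suppress=True)
d=dict(np.load('pics/w1.npz')); f=lambda c,z:atz(d,*unc(*c,5,185,148),z)[:2]
for n,a,b,z in [('A up',(565,183),(692,128),11),('A step',(575,215),(700,165),20),('A low',(620,312),(742,262),11),('A R',(692,128),(742,262),11),('B up',(100,38),(235,92),11),('B step',(70,78),(205,125),20),('B low',(35,160),(180,228),11),('B R',(235,92),(185,230),11)]:
    p,q=f(a,z),f(b,z); e=q-p; print(n,p,q,np.linalg.norm(e),np.degrees(np.arctan2(e[1],e[0])))
```

```text
A up [ 509.1 -307.2] [ 533.9 -296.3] 27.075073255008164 23.832576524961897
A step [ 511.5 -311. ] [ 535.2 -301.3] 25.66079369187688 22.369121168460875
A low [ 519.5 -334.2] [ 543.9 -323.6] 26.588502013397736 23.420552341459704
A R [ 533.9 -296.3] [ 543.9 -323.6] 29.11264209933308 -69.79622640648589
B up [ 421.9 -278.6] [ 446.4 -289. ] 26.655783399906113 -23.043543203676197
B step [ 418.9 -284.4] [ 442.9 -293.3] 25.601879885286298 -20.421442591133175
B low [ 406.2 -302.3] [ 432.9 -316.3] 30.08847660607311 -27.541167746768313
B R [ 446.4 -289. ] [ 433.8 -316.7] 30.37209634405221 -114.43109082894881
```

play_rows --pt "0 0 0 -0.005 -0.013 0 -0.3" --pt "0 0 -0.107 0 0 0 -0.3" --pt "0 0 -0.107 0 0 0 -0.3" --pt "0 0 -0.107 0 0 0 -0.3" --pt "0 0 -0.107 0 0 0 -0.3" --pt "0 0 0 0 0 0.17 -0.3" --pt "0 0 0 0 0 0.17 -0.3" --pt "0 0 0 0 0 0.17 -0.3" --pt "0 0 0 0 0 0.1 -0.3" --pt "0 0 0 0 0 0 -0.3" --pt "0 0 0 0 0 0 -0.3"

```text
time_s: 3.62
tool_pos: [523.8, -318.8, 223.0]
ee_rot: [-1.68, -2.653, 0.001]
contact_force: [-0.1, -0.4, 1.5]
gripper_width: 55.3
finger_force: 0.0
```

```bash
python3 -c "
from h import *
plan(526.5,-315.3,179,115.5)
d=snap('wrist','w2')
cv2.imwrite('pics/w2b.png',cv2.cvtColor(cv2.resize(d['img'][180:400,120:520],None,fx=2,fy=2,interpolation=3),4))"
```

```text
t 3.62 pos [ 523.8 -318.8  223. ] psi 115.29 tilt [-0.002  0.   ] q7 0.44 F [-0.1 -0.4  1.5] w 55.3 ff 0.0
shift units [0.0132 0.0268 0.2932] rz -0.0035
```

View pics/w2b.png

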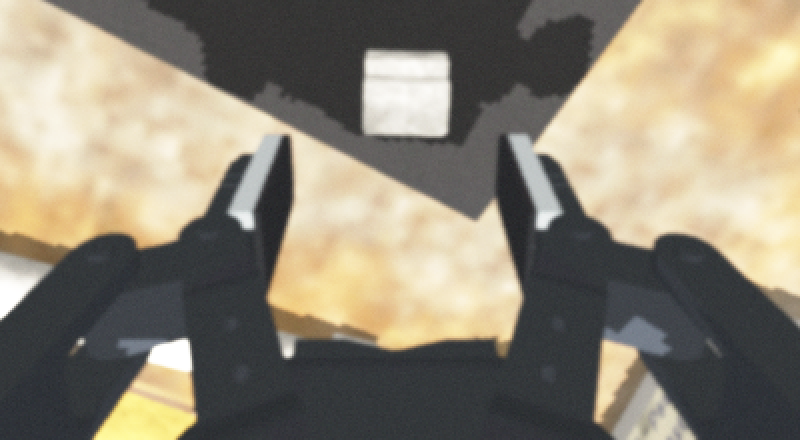

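The nut is square to the pads, with its centre at (407,92) against the finger midline at about 395. That 4 mm offset matches the computed one. I correct it, go down and grip.

play_rows --pt "0 0 0 0.013 0.027 0 -0.3" --pt "0 0 0 0 0 0.12 -0.3" --pt "0 0 0 0 0 0.1 -0.3" --pt "0 0 0 0 0 0.073 -0.3" --pt "0 0 0 0 0 0 -0.3" --pt "0 0 0 0 0 0 -0.3" --pt "0 0 0 0 0 0 1" --pt "0 0 0 0 0 0 1" --pt "0 0 0 0 0 0 1" --pt "0 0 0 0 0 0 1" --pt "0 0 0 0 0 0 1" --pt "0 0 0 0 0 0 1" --pt "0 0 0 0 0 0 1" --pt "0 0 0 0 0 0 1"

```text
time_s: 4.83
tool_pos: [528.0, -314.2, 180.5]
ee_rot: [1.677, 2.655, -0.0]
contact_force: [-0.5, 0.2, 6.4]
gripper_width: 26.4
finger_force: 59.9
```

```bash
python3 -c "
from h import *
plan(526.5,-315.3,179,115.5)"
```

```text
t 4.83 pos [ 528.  -314.2  180.5] psi 115.44 tilt [ 0.002 -0.001] q7 0.4 F [-0.5  0.2  6.4] w 26.4 ff 59.9
shift units [-0.002  -0.0124  0.0102] rz -0.0009
```

play_rows --pt "0 0 0 0 0 -0.1 1" --pt "0 0 0 0 0 -0.2 1" --pt "0 0 0 0 0 -0.2 1" --pt "0 0 0 0 0 -0.167 1" --pt "0 0 0.106 0 0 0 1" --pt "0 0 0.106 0 0 0 1" --pt "0 0 0.106 0 0 0 1" --pt "0 0 0.106 0 0 0 1" --pt "0 0 0 0 0 0 1" --pt "0 0 0 0 0 0 1"

```text
time_s: 5.67
tool_pos: [527.7, -313.9, 279.7]
ee_rot: [2.217, 2.225, -0.0]
contact_force: [-0.5, 1.0, -1.0]
gripper_width: 26.4
finger_force: 59.2
```

```bash
python3 -c "
from h import *
plan(533,364,280,90)
t=dict(np.load('pics/top0.npz'))
for n,c,z in [('nut sample',(271,296),21),('slv',(632,133),39),('col',(626,442),49)]: print(n,atz(t,*unc(*c,5,150,150),z))"
```

```text
t 5.67 pos [ 527.7 -313.9  279.7] psi 90.22 tilt [ 0.    -0.001] q7 0.13 F [-0.5  1.  -1. ] w 26.4 ff 59.2
shift units [ 4.5191e+00  5.2300e-02 -4.5000e-03] rz 0.0036
nut sample [532.75538296 267.74937438  21.        ]
slv [621.72646818  55.91302161  39.        ]
col [442.4403148   59.77591326  49.        ]
```

play_rows --pt "0 0 0 0.13 0.005 0 1" --pt "0 0 0 0.24 0.005 0 1" --pt "0 0 0 0.24 0.005 0 1" --pt "0 0 0 0.24 0.005 0 1" --pt "0 0 0 0.24 0.005 0 1" --pt "0 0 0 0.24 0.005 0 1" --pt "0 0 0 0.24 0.005 0 1" --pt "0 0 0 0.24 0.005 0 1" --pt "0 0 0 0.24 0.005 0 1" --pt "0 0 0 0.24 0.005 0 1" --pt "0 0 0 0.24 0 0 1" --pt "0 0 0 0.24 0 0 1" --pt "0 0 0 0.24 0 0 1" --pt "0 0 0 0.24 0 0 1" --pt "0 0 0 0.24 0 0 1" --pt "0 0 0 0.24 0 0 1" --pt "0 0 0 0.24 0 0 1" --pt "0 0 0 0.24 0 0 1" --pt "0 0 0 0.24 0 0 1" --pt "0 0 0 0.07 0 0 1"

```text
time_s: 7.33
tool_pos: [532.9, 370.5, 279.7]
ee_rot: [-2.207, -2.23, -0.005]
contact_force: [-0.9, 1.3, -1.0]
gripper_width: 26.4
finger_force: 59.2
```

play_rows --pt "0 0 0 0 0 0 1" --pt "0 0 0 0 0 0 1" --pt "0 0 0 0 0 0 1"

```text
time_s: 7.58
tool_pos: [535.5, 362.3, 278.9]
ee_rot: [2.22, 2.221, -0.002]
contact_force: [-0.0, -0.3, -1.3]
gripper_width: 26.5
finger_force: 59.2
```

```bash
python3 -c "
from h import *
plan(533,364,181,90)"
```

```text
t 7.58 pos [535.5 362.3 278.9] psi 90.03 tilt [-0.    -0.002] q7 -0.97 F [-0.  -0.3 -1.3] w 26.5 ff 59.2
shift units [ 0.0121 -0.0161  0.6528] rz 0.0005
```

play_rows --pt "0 0 0 0.012 -0.016 0.1 1" --pt "0 0 0 0 0 0.2 1" --pt "0 0 0 0 0 0.15 1" --pt "0 0 0 0 0 0.1 1" --pt "0 0 0 0 0 0.05 1" --pt "0 0 0 0 0 0.03 1" --pt "0 0 0 0 0 0.015 1" --pt "0 0 0 0 0 0 1" --pt "0 0 0 0 0 0 1" --pt "0 0 0 0 0 0 1"

```text
time_s: 8.42
tool_pos: [532.9, 365.9, 183.6]
ee_rot: [2.221, 2.221, 0.003]
contact_force: [-0.4, 0.3, -0.7]
gripper_width: 26.2
finger_force: 59.2
```

```bash
python3 -c "
from h import *
plan(533,364,180,90)"
```

```text
t 8.42 pos [532.9 365.9 183.6] psi 90.01 tilt [0.001 0.001] q7 -1.03 F [-0.4  0.3 -0.7] w 26.2 ff 59.2
shift units [-0.0125  0.0005  0.0241] rz 0.0002
```

play_rows --pt "0 0 0 0 0 0.01 1" --pt "0 0 0 0 0 0.01 1" --pt "0 0 0 0 0 0 1" --pt "0 0 0 0 0 0 1" --pt "0 0 0 0 0 0 1"

```text
time_s: 8.83
tool_pos: [532.8, 366.0, 180.6]
ee_rot: [2.221, 2.221, 0.002]
contact_force: [-1.3, -1.1, 6.2]
gripper_width: 26.2
finger_force: 60.0
```

It has touched the tray floor (6 N). I release, rise, and plan the move to nut B.

play_rows --pt "0 0 0 0 0 0 0.1" --pt "0 0 0 0 0 0 0.0" --pt "0 0 0 0 0 0 0.0" --pt "0 0 0 0 0 0 0.0" --pt "0 0 0 0 0 0 0.0" --pt "0 0 0 0 0 -0.1 0.0" --pt "0 0 0 0 0 -0.2 0.0" --pt "0 0 0 0 0 -0.2 0.0" --pt "0 0 0 0 0 -0.2 0.0" --pt "0 0 0 0 0 0 0.0" --pt "0 0 0 0 0 0 0.0"

```text
time_s: 9.75
tool_pos: [532.9, 366.1, 286.6]
ee_rot: [2.221, 2.221, 0.006]
contact_force: [0.1, -0.5, 0.1]
gripper_width: 43.0
finger_force: 0.0
```

```bash
python3 -c "
from h import *
plan(426,-297,260,65.5)"
```

```text
t 9.75 pos [532.9 366.1 286.6] psi 90.01 tilt [0.003 0.002] q7 -0.97 F [ 0.1 -0.5  0.1] w 43.0 ff 0.0
shift units [-4.4212 -0.7139  0.1648] rz 0.4084
```

play_rows --pt "0 0 0 -0.2 -0.03 0 -0.3" --pt "0 0 0 -0.24 -0.039 0 -0.3" --pt "0 0 0 -0.24 -0.039 0 -0.3" --pt "0 0 0 -0.24 -0.039 0 -0.3" --pt "0 0 0 -0.24 -0.039 0 -0.3" --pt "0 0 0 -0.24 -0.039 0 -0.3" --pt "0 0 0 -0.24 -0.039 0 -0.3" --pt "0 0 0 -0.24 -0.039 0 -0.3" --pt "0 0 0 -0.24 -0.039 0 -0.3" --pt "0 0 0 -0.24 -0.039 0 -0.3" --pt "0 0 0 -0.24 -0.039 0 -0.3" --pt "0 0 0 -0.24 -0.039 0 -0.3" --pt "0 0 0 -0.24 -0.039 0 -0.3" --pt "0 0 0 -0.24 -0.039 0 -0.3" --pt "0 0 0 -0.24 -0.039 0 -0.3" --pt "0 0 0 -0.24 -0.039 0 -0.3" --pt "0 0 0 -0.24 -0.039 0 -0.3" --pt "0 0 0 -0.24 -0.039 0 -0.3" --pt "0 0 0 -0.14 -0.02 0 -0.3"

```text
time_s: 11.33
tool_pos: [423.8, -301.5, 283.1]
ee_rot: [-2.225, -2.216, 0.003]
contact_force: [-0.1, -1.3, 0.9]
gripper_width: 55.7
finger_force: 0.0
```

play_rows --pt "0 0 0.102 0 0 0 -0.3" --pt "0 0 0.102 0 0 0 -0.3" --pt "0 0 0.102 0 0 0 -0.3" --pt "0 0 0.102 0 0 0 -0.3" --pt "0 0 0 0 0 0.15 -0.3" --pt "0 0 0 0 0 0.15 -0.3" --pt "0 0 0 0 0 0 -0.3" --pt "0 0 0 0 0 0 -0.3" --pt "0 0 0 0 0 0 -0.3"

```text
time_s: 12.08
tool_pos: [425.9, -297.3, 239.7]
ee_rot: [-2.641, -1.7, 0.0]
contact_force: [-0.4, -0.7, 0.4]
gripper_width: 55.5
finger_force: 0.0
```

```bash
python3 -c "
from h import *
plan(426,-297,180,65.5)
d=snap('wrist','w3')
cv2.imwrite('pics/w3b.png',cv2.cvtColor(cv2.resize(d['img'][150:370,120:520],None,fx=2,fy=2,interpolation=3),4))"
```

```text
t 12.08 pos [ 425.9 -297.3  239.7] psi 65.55 tilt [-0.     0.001] q7 -0.21 F [-0.4 -0.7  0.4] w 55.5 ff 0.0
shift units [1.700e-03 2.000e-04 3.978e-01] rz 0.0008
```

View pics/w3b.png

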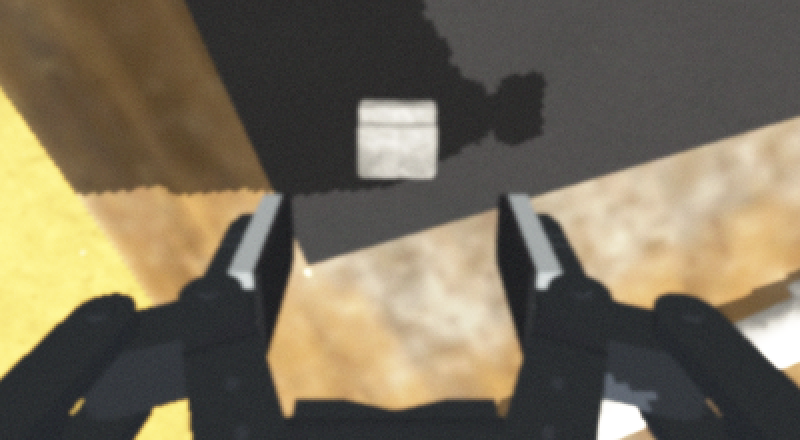

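Nut B lies square at (397,140), on the finger midline. I go down and grip it.

play_rows --pt "0 0 0 0 0 0.15 -0.3" --pt "0 0 0 0 0 0.12 -0.3" --pt "0 0 0 0 0 0.08 -0.3" --pt "0 0 0 0 0 0.045 -0.3" --pt "0 0 0 0 0 0 -0.3" --pt "0 0 0 0 0 0 -0.3" --pt "0 0 0 0 0 0 1" --pt "0 0 0 0 0 0 1" --pt "0 0 0 0 0 0 1" --pt "0 0 0 0 0 0 1" --pt "0 0 0 0 0 0 1" --pt "0 0 0 0 0 0 1" --pt "0 0 0 0 0 0 1" --pt "0 0 0 0 0 0 1"

```text
time_s: 13.3
tool_pos: [426.1, -297.5, 181.5]
ee_rot: [2.64, 1.699, 0.001]
contact_force: [-1.1, 0.4, 7.1]
gripper_width: 26.3
finger_force: 59.3
```

play_rows --pt "0 0 0 0 0 -0.1 1" --pt "0 0 0 0 0 -0.2 1" --pt "0 0 0 0 0 -0.2 1" --pt "0 0 0 0 0 -0.167 1" --pt "0 0 -0.102 0 0 0 1" --pt "0 0 -0.102 0 0 0 1" --pt "0 0 -0.102 0 0 0 1" --pt "0 0 -0.102 0 0 0 1" --pt "0 0 0 0 0 0 1" --pt "0 0 0 0 0 0 1"

```text
time_s: 14.13
tool_pos: [425.6, -297.5, 280.6]
ee_rot: [2.225, 2.217, 0.0]
contact_force: [-0.3, 0.5, -1.5]
gripper_width: 25.9
finger_force: 59.5
```

```bash
python3 -c "
from h import *
plan(533,319,280,90)"
```

```text
t 14.13 pos [ 425.6 -297.5  280.6] psi 89.8 tilt [ 0. -0.] q7 0.16 F [-0.3  0.5 -1.5] w 25.9 ff 59.5
shift units [4.1124 0.7019 0.0043] rz -0.0033
```

play_rows --pt "0 0 0 0.14 0.03 0 1" --pt "0 0 0 0.23 0.04 0 1" --pt "0 0 0 0.23 0.04 0 1" --pt "0 0 0 0.23 0.04 0 1" --pt "0 0 0 0.23 0.04 0 1" --pt "0 0 0 0.23 0.04 0 1" --pt "0 0 0 0.23 0.04 0 1" --pt "0 0 0 0.23 0.04 0 1" --pt "0 0 0 0.23 0.04 0 1" --pt "0 0 0 0.23 0.04 0 1" --pt "0 0 0 0.23 0.04 0 1" --pt "0 0 0 0.23 0.04 0 1" --pt "0 0 0 0.23 0.04 0 1" --pt "0 0 0 0.23 0.04 0 1" --pt "0 0 0 0.23 0.04 0 1" --pt "0 0 0 0.23 0.04 0 1" --pt "0 0 0 0.23 0.04 0 1" --pt "0 0 0 0.23 0.03 0 1" --pt "0 0 0 0.06 0 0 1" --pt "0 0 0 0 0 0 1"

```text
time_s: 15.8
tool_pos: [529.4, 323.3, 280.4]
ee_rot: [-2.217, -2.222, -0.003]
contact_force: [-0.3, -0.2, -0.2]
gripper_width: 26.3
finger_force: 59.5
```

play_rows --pt "0 0 0 0 0 0.1 1" --pt "0 0 0 0 0 0.1 1" --pt "0 0 0 0 0 0 1" --pt "0 0 0 0 0 0 1" --pt "0 0 0 0 0 0 1"

```text
time_s: 16.22
tool_pos: [531.0, 318.5, 251.0]
ee_rot: [2.223, 2.219, 0.0]
contact_force: [1.1, -0.0, -0.5]
gripper_width: 26.3
finger_force: 59.5
```

```bash
python3 -c "
from h import *
plan(533,319,182,90)"
```

```text
t 16.22 pos [531.  318.5 251. ] psi 89.9 tilt [ 0. -0.] q7 -0.95 F [ 1.1 -0.  -0.5] w 26.3 ff 59.5
shift units [0.0036 0.0132 0.4603] rz -0.0017
```

play_rows --pt "0 0 0 0.003 0.01 0.1 1" --pt "0 0 0 0 0 0.15 1" --pt "0 0 0 0 0 0.1 1" --pt "0 0 0 0 0 0.06 1" --pt "0 0 0 0 0 0.03 1" --pt "0 0 0 0 0 0.015 1" --pt "0 0 0 0 0 0 1" --pt "0 0 0 0 0 0 1" --pt "0 0 0 0 0 0 1" --pt "0 0 0 0 0 0 1"

```text
time_s: 17.05
tool_pos: [532.4, 319.8, 182.9]
ee_rot: [2.221, 2.221, 0.002]
contact_force: [-0.0, 0.9, -0.5]
gripper_width: 26.0
finger_force: 59.5
```

play_rows --pt "0 0 0 0 0 0.008 1" --pt "0 0 0 0 0 0.008 1" --pt "0 0 0 0 0 0 1" --pt "0 0 0 0 0 0 1" --pt "0 0 0 0 0 0 1"

```text
time_s: 17.47
tool_pos: [532.3, 319.8, 181.5]
ee_rot: [2.221, 2.221, 0.002]
contact_force: [-3.2, -2.1, 13.0]
gripper_width: 26.1
finger_force: 61.1
```

Floor contact at 13 N. I release and rise, then go for the sleeve at (541,-221).

play_rows --pt "0 0 0 0 0 -0.003 0.2" --pt "0 0 0 0 0 0 0.0" --pt "0 0 0 0 0 0 0.0" --pt "0 0 0 0 0 0 0.0" --pt "0 0 0 0 0 0 0.0" --pt "0 0 0 0 0 -0.1 0.0" --pt "0 0 0 0 0 -0.2 0.0" --pt "0 0 0 0 0 -0.2 0.0" --pt "0 0 0 0 0 -0.2 0.0" --pt "0 0 0 0 0 0 0.0" --pt "0 0 0 0 0 0 0.0"

```text
time_s: 18.38
tool_pos: [532.6, 320.0, 286.9]
ee_rot: [2.221, 2.221, 0.006]
contact_force: [-0.3, 0.0, 0.1]
gripper_width: 42.7
finger_force: 0.0
```

```bash
python3 -c "
from h import *
plan(541,-221,286,90)"
```

```text
t 18.38 pos [532.6 320.  286.9] psi 89.99 tilt [0.003 0.002] q7 -0.92 F [-0.3  0.   0.1] w 42.7 ff 0.0
shift units [-3.6066e+00  5.6700e-02 -6.0000e-04] rz -0.0001
```

play_rows --pt "0 0 0 -0.1 0 0 -0.7" --pt "0 0 0 -0.23 0.005 0 -0.7" --pt "0 0 0 -0.23 0.005 0 -0.7" --pt "0 0 0 -0.23 0.005 0 -0.7" --pt "0 0 0 -0.23 0.005 0 -0.7" --pt "0 0 0 -0.23 0.005 0 -0.7" --pt "0 0 0 -0.23 0.005 0 -0.7" --pt "0 0 0 -0.23 0.005 0 -0.7" --pt "0 0 0 -0.23 0.005 0 -0.7" --pt "0 0 0 -0.23 0.005 0 -0.7" --pt "0 0 0 -0.23 0.005 0 -0.7" --pt "0 0 0 -0.23 0.005 0 -0.7" --pt "0 0 0 -0.23 0.002 0 -0.7" --pt "0 0 0 -0.23 0 0 -0.7" --pt "0 0 0 -0.23 0 0 -0.7" --pt "0 0 0 -0.23 0 0 -0.7" --pt "0 0 0 -0.057 0 0 -0.7" --pt "0 0 0 0 0 0 -0.7"

```text
time_s: 19.88
tool_pos: [538.8, -226.3, 283.0]
ee_rot: [-2.227, -2.212, 0.005]
contact_force: [0.3, 1.1, -0.5]
gripper_width: 72.3
finger_force: 0.0
```

play_rows --pt "0 0 0 0 0 0.15 -0.7" --pt "0 0 0 0 0 0.1 -0.7" --pt "0 0 0 0 0 0 -0.7" --pt "0 0 0 0 0 0 -0.7" --pt "0 0 0 0 0 0 -0.7"

```text
time_s: 20.3
tool_pos: [540.9, -220.6, 247.9]
ee_rot: [-2.22, -2.223, -0.0]
contact_force: [-0.6, -0.4, -0.1]
gripper_width: 72.6
finger_force: 0.0
```

```bash
python3 -c "
from h import *
plan(541,-221,182,90)
d=snap('wrist','w4')
cv2.imwrite('pics/w4b.png',cv2.cvtColor(cv2.resize(d['img'][60:360,120:520],None,fx=2,fy=2,interpolation=3),4))"
```

```text
t 20.3 pos [ 540.9 -220.6  247.9] psi 90.08 tilt [-0.     0.001] q7 -0.06 F [-0.6 -0.4 -0.1] w 72.6 ff 0.0
shift units [-0.0026  0.0005  0.4396] rz 0.0013
```

View pics/w4b.png

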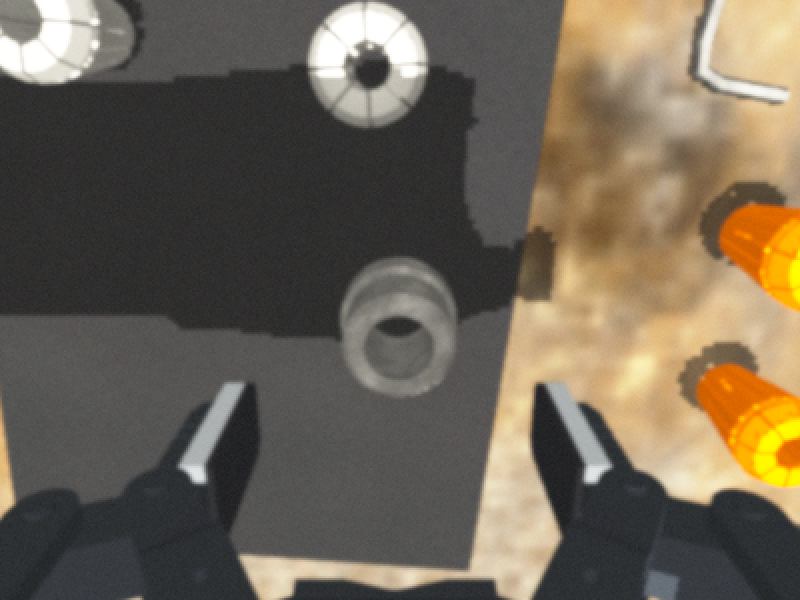

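The sleeve is centred between the pads, at (400,340) against the midline at 396. I go down and grip it.

play_rows --pt "0 0 0 0 0 0.15 -0.7" --pt "0 0 0 0 0 0.13 -0.7" --pt "0 0 0 0 0 0.1 -0.7" --pt "0 0 0 0 0 0.055 -0.7" --pt "0 0 0 0 0 0 -0.7" --pt "0 0 0 0 0 0 -0.7" --pt "0 0 0 0 0 0 1" --pt "0 0 0 0 0 0 1" --pt "0 0 0 0 0 0 1" --pt "0 0 0 0 0 0 1" --pt "0 0 0 0 0 0 1" --pt "0 0 0 0 0 0 1" --pt "0 0 0 0 0 0 1" --pt "0 0 0 0 0 0 1"

```text
time_s: 21.52
tool_pos: [541.3, -221.5, 183.9]
ee_rot: [2.22, 2.22, 0.001]
contact_force: [-1.2, 0.2, 6.0]
gripper_width: 42.8
finger_force: 60.4
```

play_rows --pt "0 0 0 0 0 -0.1 1" --pt "0 0 0 0 0 -0.2 1" --pt "0 0 0 0 0 -0.2 1" --pt "0 0 0 0 0 -0.18 1" --pt "0 0 0 0 0 0 1" --pt "0 0 0 0 0 0 1"

```text
time_s: 22.02
tool_pos: [541.1, -221.6, 286.3]
ee_rot: [2.219, 2.219, 0.002]
contact_force: [0.2, -0.7, -2.0]
gripper_width: 42.4
finger_force: 61.2
```

```bash
python3 -c "
from h import *
plan(623,134,285,90)"
```

```text
t 22.02 pos [ 541.1 -221.6  286.3] psi 89.98 tilt [ 0.003 -0.002] q7 -0.03 F [ 0.2 -0.7 -2. ] w 42.4 ff 61.2
shift units [2.3705 0.5453 0.0066] rz -0.0003
```

play_rows --pt "0 0 0 0.14 0.05 0 1" --pt "0 0 0 0.22 0.05 0 1" --pt "0 0 0 0.22 0.05 0 1" --pt "0 0 0 0.22 0.05 0 1" --pt "0 0 0 0.22 0.05 0 1" --pt "0 0 0 0.22 0.05 0 1" --pt "0 0 0 0.22 0.05 0 1" --pt "0 0 0 0.22 0.05 0 1" --pt "0 0 0 0.22 0.05 0 1" --pt "0 0 0 0.22 0.05 0 1" --pt "0 0 0 0.2 0.045 0 1" --pt "0 0 0 0.05 0 0 1" --pt "0 0 0 0 0 0 1" --pt "0 0 0 0 0 0.15 1" --pt "0 0 0 0 0 0.15 1" --pt "0 0 0 0 0 0.1 1" --pt "0 0 0 0 0 0 1" --pt "0 0 0 0 0 0 1" --pt "0 0 0 0 0 0 1"

```text
time_s: 23.6
tool_pos: [622.8, 133.2, 224.9]
ee_rot: [2.222, 2.22, 0.0]
contact_force: [-0.0, 0.2, -0.5]
gripper_width: 42.5
finger_force: 61.3
```

```bash
python3 -c "
from h import *
plan(623,134,184.5,90)"
```

```text
t 23.6 pos [622.8 133.2 224.9] psi 89.95 tilt [ 0. -0.] q7 -0.63 F [-0.   0.2 -0.5] w 42.5 ff 61.3
shift units [0.0053 0.0013 0.2694] rz -0.0009
```

play_rows --pt "0 0 0 0 0 0.1 1" --pt "0 0 0 0 0 0.08 1" --pt "0 0 0 0 0 0.05 1" --pt "0 0 0 0 0 0.02 1" --pt "0 0 0 0 0 0.01 1" --pt "0 0 0 0 0 0 1" --pt "0 0 0 0 0 0 1" --pt "0 0 0 0 0 0.007 1" --pt "0 0 0 0 0 0 1" --pt "0 0 0 0 0 0 1" --pt "0 0 0 0 0 0 1"

```text
time_s: 24.52
tool_pos: [622.6, 134.1, 184.6]
ee_rot: [2.221, 2.222, 0.0]
contact_force: [0.5, -0.2, -2.1]
gripper_width: 42.4
finger_force: 61.3
```

play_rows --pt "0 0 0 0 0 0.006 1" --pt "0 0 0 0 0 0 1" --pt "0 0 0 0 0 0 1" --pt "0 0 0 0 0 0 1"

```text
time_s: 24.85
tool_pos: [622.6, 134.2, 183.9]
ee_rot: [2.221, 2.221, 0.001]
contact_force: [-1.1, -1.6, 5.3]
gripper_width: 42.4
finger_force: 61.8
```

play_rows --pt "0 0 0 0 0 0 -0.2" --pt "0 0 0 0 0 0 -0.4" --pt "0 0 0 0 0 0 -0.4" --pt "0 0 0 0 0 0 -0.4" --pt "0 0 0 0 0 0 -0.4" --pt "0 0 0 0 0 -0.1 -0.4" --pt "0 0 0 0 0 -0.2 -0.4" --pt "0 0 0 0 0 -0.2 -0.4" --pt "0 0 0 0 0 -0.24 -0.4" --pt "0 0 0 0 0 0 -0.4" --pt "0 0 0 0 0 0 -0.4"

```text
time_s: 25.77
tool_pos: [623.1, 134.5, 296.9]
ee_rot: [2.22, 2.22, 0.006]
contact_force: [-0.3, -0.5, -1.2]
gripper_width: 59.9
finger_force: 0.0
```

```bash
python3 -c "
from h import *
plan(534.5,-132,294,90)"
```

```text
t 25.77 pos [623.1 134.5 296.9] psi 90.0 tilt [0.005 0.001] q7 -0.59 F [-0.3 -0.5 -1.2] w 59.9 ff 0.0
shift units [-1.7766 -0.5906  0.0144] rz 0.0
```

play_rows --pt "0 0 0 -0.13 -0.05 0 -0.4" --pt "0 0 0 -0.2 -0.066 0 -0.4" --pt "0 0 0 -0.2 -0.066 0 -0.4" --pt "0 0 0 -0.2 -0.066 0 -0.4" --pt "0 0 0 -0.2 -0.066 0 -0.4" --pt "0 0 0 -0.2 -0.066 0 -0.4" --pt "0 0 0 -0.2 -0.066 0 -0.4" --pt "0 0 0 -0.2 -0.066 0 -0.4" --pt "0 0 0 -0.2 -0.066 0 -0.4" --pt "0 0 0 -0.047 -0.013 0 -0.4" --pt "0 0 0 0 0 0.15 -0.4" --pt "0 0 0 0 0 0.1 -0.4" --pt "0 0 0 0 0 0 -0.4" --pt "0 0 0 0 0 0 -0.4" --pt "0 0 0 0 0 0 -0.4"

```text
time_s: 27.02
tool_pos: [534.2, -132.0, 257.1]
ee_rot: [-2.22, -2.222, -0.0]
contact_force: [0.7, -0.2, 0.8]
gripper_width: 59.7
finger_force: 0.0
```

```bash
python3 -c "
from h import *
plan(534.5,-132,195,90)
d=snap('wrist','w5')
cv2.imwrite('pics/w5b.png',cv2.cvtColor(cv2.resize(d['img'][60:360,120:520],None,fx=2,fy=2,interpolation=3),4))"
```

```text
t 27.02 pos [ 534.2 -132.   257.1] psi 90.06 tilt [-0.  0.] q7 -0.21 F [ 0.7 -0.2  0.8] w 59.7 ff 0.0
shift units [-2.000e-04  2.300e-03  4.141e-01] rz 0.0009
```

View pics/w5b.png

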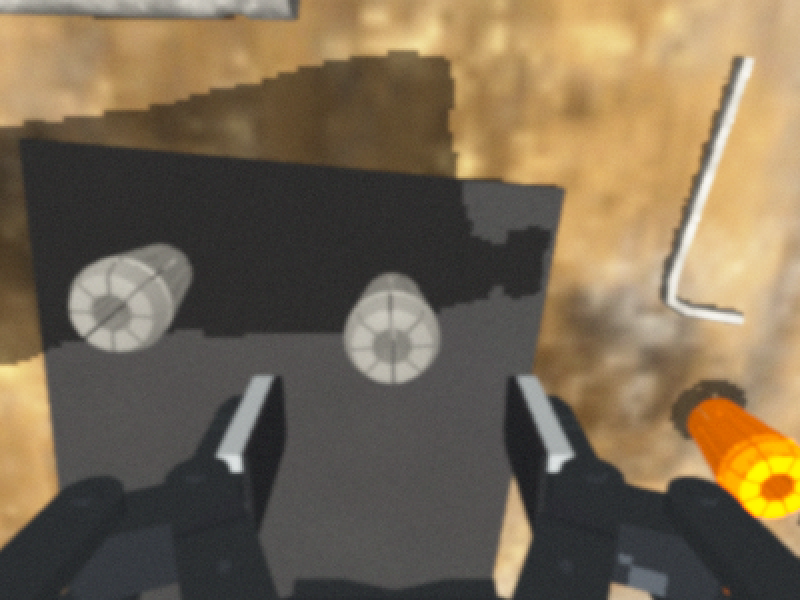

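Collet A is centred at (392,341). I go down to z 195 so the pads are at the widest band, and grip.

play_rows --pt "0 0 0 0 0 0.12 -0.4" --pt "0 0 0 0 0 0.13 -0.4" --pt "0 0 0 0 0 0.1 -0.4" --pt "0 0 0 0 0 0.06 -0.4" --pt "0 0 0 0 0 0 -0.4" --pt "0 0 0 0 0 0 -0.4" --pt "0 0 0 0 0 0 1" --pt "0 0 0 0 0 0 1" --pt "0 0 0 0 0 0 1" --pt "0 0 0 0 0 0 1" --pt "0 0 0 0 0 0 1" --pt "0 0 0 0 0 0 1" --pt "0 0 0 0 0 0 1" --pt "0 0 0 0 0 0 1"

```text
time_s: 28.23
tool_pos: [534.2, -132.5, 196.7]
ee_rot: [2.22, 2.22, 0.001]
contact_force: [-2.0, -0.5, 6.2]
gripper_width: 30.2
finger_force: 58.7
```

play_rows --pt "0 0 0 0 0 -0.1 1" --pt "0 0 0 0 0 -0.2 1" --pt "0 0 0 0 0 -0.2 1" --pt "0 0 0 0 0 -0.17 1" --pt "0 0 0 0 0 0 1" --pt "0 0 0 0 0 0 1"

```text
time_s: 28.73
tool_pos: [534.1, -132.6, 297.5]
ee_rot: [2.22, 2.219, 0.002]
contact_force: [-0.6, -0.3, -1.6]
gripper_width: 29.9
finger_force: 59.7
```

```bash
python3 -c "
from h import *
plan(448,155,300,90)
d=snap('wrist','w6')
cv2.imwrite('pics/w6b.png',cv2.cvtColor(cv2.resize(d['img'][100:400,120:520],None,fx=1.5,fy=1.5,interpolation=3),4))"
```

```text
t 28.73 pos [ 534.1 -132.6  297.5] psi 89.98 tilt [ 0.003 -0.001] q7 -0.18 F [-0.6 -0.3 -1.6] w 29.9 ff 59.7
shift units [ 1.9172 -0.5748 -0.0206] rz -0.0004
```

View pics/w6b.png

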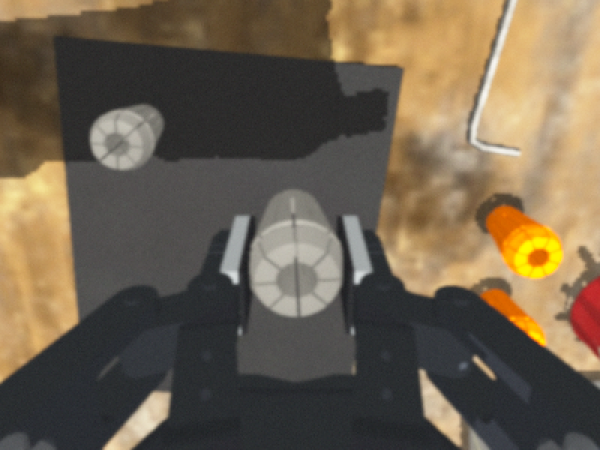

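Collet A hangs upright at (297,280) between the pads. I carry it to the collet tray at (449,157).

play_rows --pt "0 0 0 0.13 -0.04 0 1" --pt "0 0 0 0.2 -0.06 0 1" --pt "0 0 0 0.2 -0.06 0 1" --pt "0 0 0 0.2 -0.06 0 1" --pt "0 0 0 0.2 -0.06 0 1" --pt "0 0 0 0.2 -0.06 0 1" --pt "0 0 0 0.2 -0.06 0 1" --pt "0 0 0 0.2 -0.06 0 1" --pt "0 0 0 0.2 -0.06 0 1" --pt "0 0 0 0.15 -0.04 0 1" --pt "0 0 0 0.05 -0.007 0 1" --pt "0 0 0 0 0 0 1" --pt "0 0 0 0 0 0 1" --pt "0 0 0 0 0 0.1 1" --pt "0 0 0 0 0 0.15 1" --pt "0 0 0 0 0 0.1 1" --pt "0 0 0 0 0 0 1" --pt "0 0 0 0 0 0 1" --pt "0 0 0 0 0 0 1"

```text
time_s: 30.37
tool_pos: [449.3, 156.2, 243.8]
ee_rot: [2.223, 2.22, -0.0]
contact_force: [0.9, 0.1, -2.2]
gripper_width: 29.7
finger_force: 59.7
```

```bash
python3 -c "
from h import *
plan(449,157,198,90)"
```

```text
t 30.37 pos [449.3 156.2 243.8] psi 89.93 tilt [ 0. -0.] q7 -0.84 F [ 0.9  0.1 -2.2] w 29.7 ff 59.7
shift units [ 0.0052 -0.002   0.3056] rz -0.0012
```

play_rows --pt "0 0 0 0.004 0 0.1 1" --pt "0 0 0 0 0 0.1 1" --pt "0 0 0 0 0 0.06 1" --pt "0 0 0 0 0 0.03 1" --pt "0 0 0 0 0 0.012 1" --pt "0 0 0 0 0 0 1" --pt "0 0 0 0 0 0 1" --pt "0 0 0 0 0 0 1" --pt "0 0 0 0 0 0 1"

```text
time_s: 31.12
tool_pos: [449.0, 157.7, 198.7]
ee_rot: [2.221, 2.221, 0.001]
contact_force: [-0.0, -0.3, -2.4]
gripper_width: 30.1
finger_force: 59.7
```

play_rows --pt "0 0 0 0 0 0.007 1" --pt "0 0 0 0 0 0.005 1" --pt "0 0 0 0 0 0 1" --pt "0 0 0 0 0 0 1" --pt "0 0 0 0 0 0 1"

```text
time_s: 31.53
tool_pos: [448.9, 157.7, 196.7]
ee_rot: [2.221, 2.221, 0.001]
contact_force: [-0.7, -0.5, 6.3]
gripper_width: 29.3
finger_force: 60.4
```

Floor contact at the same height as the pick. I release, rise and go for collet B (440,-120).

play_rows --pt "0 0 0 0 0 0 0.1" --pt "0 0 0 0 0 0 -0.1" --pt "0 0 0 0 0 0 -0.1" --pt "0 0 0 0 0 0 -0.1" --pt "0 0 0 0 0 0 -0.1" --pt "0 0 0 0 0 -0.1 -0.1" --pt "0 0 0 0 0 -0.2 -0.1" --pt "0 0 0 0 0 -0.2 -0.1" --pt "0 0 0 0 0 -0.2 -0.1" --pt "0 0 0 0 0 0 -0.1" --pt "0 0 0 0 0 0 -0.1"

```text
time_s: 32.45
tool_pos: [449.2, 157.7, 302.8]
ee_rot: [2.221, 2.22, 0.005]
contact_force: [-0.1, -0.2, -0.2]
gripper_width: 47.0
finger_force: 0.0
```

```bash
python3 -c "
from h import *
plan(440,-120,300,90)"
```

```text
t 32.45 pos [449.2 157.7 302.8] psi 89.98 tilt [0.003 0.001] q7 -0.77 F [-0.1 -0.2 -0.2] w 47.0 ff 0.0
shift units [-1.8514 -0.0606  0.0168] rz -0.0003
```

play_rows --pt "0 0 0 -0.15 -0.007 0 -0.4" --pt "0 0 0 -0.2 -0.007 0 -0.4" --pt "0 0 0 -0.2 -0.007 0 -0.4" --pt "0 0 0 -0.2 -0.007 0 -0.4" --pt "0 0 0 -0.2 -0.007 0 -0.4" --pt "0 0 0 -0.2 -0.007 0 -0.4" --pt "0 0 0 -0.2 -0.007 0 -0.4" --pt "0 0 0 -0.2 -0.006 0 -0.4" --pt "0 0 0 -0.2 -0.006 0 -0.4" --pt "0 0 0 -0.1 0 0 -0.4" --pt "0 0 0 0 0 0 -0.4" --pt "0 0 0 0 0 0.15 -0.4" --pt "0 0 0 0 0 0.15 -0.4" --pt "0 0 0 0 0 0 -0.4" --pt "0 0 0 0 0 0 -0.4" --pt "0 0 0 0 0 0 -0.4"

```text
time_s: 33.78
tool_pos: [439.9, -119.0, 256.7]
ee_rot: [-2.219, -2.223, -0.0]
contact_force: [-0.2, 0.4, 0.6]
gripper_width: 59.8
finger_force: 0.0
```

```bash
python3 -c "
from h import *
plan(440,-120,195,90)
d=snap('wrist','w7')
cv2.imwrite('pics/w7b.png',cv2.cvtColor(cv2.resize(d['img'][100:400,120:520],None,fx=1.5,fy=1.5,interpolation=3),4))"
```

```text
t 33.78 pos [ 439.9 -119.   256.7] psi 90.1 tilt [-0.     0.001] q7 -0.23 F [-0.2  0.4  0.6] w 59.8 ff 0.0
shift units [-0.0067  0.0008  0.411 ] rz 0.0016
```

View pics/w7b.png

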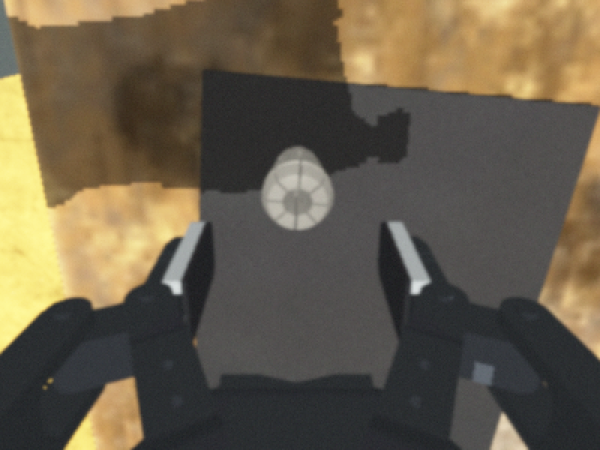

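Collet B is centred at (297,198). I go down and grip.

play_rows --pt "0 0 0 -0.006 0 0.12 -0.4" --pt "0 0 0 0 0 0.13 -0.4" --pt "0 0 0 0 0 0.1 -0.4" --pt "0 0 0 0 0 0.06 -0.4" --pt "0 0 0 0 0 0 -0.4" --pt "0 0 0 0 0 0 -0.4" --pt "0 0 0 0 0 0 1" --pt "0 0 0 0 0 0 1" --pt "0 0 0 0 0 0 1" --pt "0 0 0 0 0 0 1" --pt "0 0 0 0 0 0 1" --pt "0 0 0 0 0 0 1" --pt "0 0 0 0 0 0 1" --pt "0 0 0 0 0 0 1"

```text
time_s: 35.0
tool_pos: [440.1, -120.8, 196.1]
ee_rot: [2.22, 2.22, 0.002]
contact_force: [-0.7, 0.6, 9.4]
gripper_width: 29.9
finger_force: 58.5
```

play_rows --pt "0 0 0 0 0 -0.1 1" --pt "0 0 0 0 0 -0.2 1" --pt "0 0 0 0 0 -0.2 1" --pt "0 0 0 0 0 -0.17 1" --pt "0 0 0 0 0 0 1" --pt "0 0 0 0 0 0 1"

```text
time_s: 35.5
tool_pos: [439.9, -121.0, 296.8]
ee_rot: [2.22, 2.218, 0.002]
contact_force: [-0.1, -0.9, -2.4]
gripper_width: 30.1
finger_force: 59.6
```

```bash
python3 -c "
from h import *
plan(446,111,300,90)"
```

```text
t 35.5 pos [ 439.9 -121.   296.8] psi 89.96 tilt [ 0.003 -0.001] q7 -0.17 F [-0.1 -0.9 -2.4] w 30.1 ff 59.6
shift units [ 1.5469  0.0399 -0.0237] rz -0.0007
```

play_rows --pt "0 0 0 0.15 0.005 0 1" --pt "0 0 0 0.2 0.005 0 1" --pt "0 0 0 0.2 0.005 0 1" --pt "0 0 0 0.2 0.005 0 1" --pt "0 0 0 0.2 0.005 0 1" --pt "0 0 0 0.2 0.005 0 1" --pt "0 0 0 0.2 0.005 0 1" --pt "0 0 0 0.15 0.005 0 1" --pt "0 0 0 0.047 0 0 1" --pt "0 0 0 0 0 0 1" --pt "0 0 0 0 0 0 1" --pt "0 0 0 0 0 0.1 1" --pt "0 0 0 0 0 0.15 1" --pt "0 0 0 0 0 0.1 1" --pt "0 0 0 0 0 0 1" --pt "0 0 0 0 0 0 1" --pt "0 0 0 0 0 0 1"

```text
time_s: 36.92
tool_pos: [445.9, 110.4, 243.3]
ee_rot: [2.223, 2.22, -0.0]
contact_force: [0.6, -0.2, -1.6]
gripper_width: 29.9
finger_force: 59.6
```

```bash
python3 -c "
from h import *
plan(446,111,198,90)"
```

```text
t 36.92 pos [445.9 110.4 243.3] psi 89.93 tilt [ 0. -0.] q7 -0.77 F [ 0.6 -0.2 -1.6] w 29.9 ff 59.6
shift units [0.0038 0.0005 0.3019] rz -0.0011
```

play_rows --pt "0 0 0 0.003 0 0.1 1" --pt "0 0 0 0 0 0.1 1" --pt "0 0 0 0 0 0.06 1" --pt "0 0 0 0 0 0.03 1" --pt "0 0 0 0 0 0.012 1" --pt "0 0 0 0 0 0.006 1" --pt "0 0 0 0 0 0 1" --pt "0 0 0 0 0 0 1" --pt "0 0 0 0 0 0 1"

```text
time_s: 37.67
tool_pos: [445.8, 111.8, 197.1]
ee_rot: [2.221, 2.221, 0.001]
contact_force: [-0.4, 1.0, -2.3]
gripper_width: 29.8
finger_force: 59.6
```

play_rows --pt "0 0 0 0 0 0.007 1" --pt "0 0 0 0 0 0 1" --pt "0 0 0 0 0 0 1" --pt "0 0 0 0 0 0 1"

```text
time_s: 38.0
tool_pos: [445.8, 111.9, 196.1]
ee_rot: [2.221, 2.221, 0.001]
contact_force: [-0.4, -0.9, 6.0]
gripper_width: 30.0
finger_force: 60.2
```

Contact. I release, rise, and pull back clear of the trays so the top camera can see them.

play_rows --pt "0 0 0 0 0 0 0.1" --pt "0 0 0 0 0 0 -0.1" --pt "0 0 0 0 0 0 -0.1" --pt "0 0 0 0 0 0 -0.1" --pt "0 0 0 0 0 0 -0.1" --pt "0 0 0 0 0 -0.1 -0.1" --pt "0 0 0 0 0 -0.2 -0.1" --pt "0 0 0 0 0 -0.2 -0.1" --pt "0 0 0 0 0 -0.2 -0.1" --pt "0 0 0 0 0 -0.2 -0.1" --pt "0 0 0 0 0 -0.2 -0.1"

```text
time_s: 38.92
tool_pos: [445.3, 111.7, 362.0]
ee_rot: [-2.221, -2.222, 0.0]
contact_force: [1.0, 0.2, -0.7]
gripper_width: 46.9
finger_force: 0.0
```

play_rows --pt "0 0 0 -0.2 0.02 0 -0.1" --pt "0 0 0 -0.2 0.02 0 -0.1" --pt "0 0 0 -0.2 0.02 0 -0.1" --pt "0 0 0 -0.2 0.02 0 -0.1" --pt "0 0 0 -0.2 0.02 0 -0.1" --pt "0 0 0 -0.2 0.02 0 -0.1" --pt "0 0 0 -0.2 0.02 0 -0.1" --pt "0 0 0 -0.2 0.02 0 -0.1" --pt "0 0 0 -0.2 0.02 0 -0.1" --pt "0 0 0 -0.2 0.02 0 -0.1" --pt "0 0 0 -0.2 0.02 0 -0.1" --pt "0 0 0 -0.2 0.02 0 -0.1" --pt "0 0 0 0 0 0 -0.1" --pt "0 0 0 0 0 0 -0.1"

```text
time_s: 40.08
tool_pos: [481.3, -250.1, 359.9]
ee_rot: [-2.225, -2.217, 0.001]
contact_force: [-0.4, 1.6, -0.1]
gripper_width: 46.9
finger_force: 0.0
```

```bash
python3 -c "
from h import *
t=snap('top','top9')['img'];s=snap('scene','scene9')['img']
a=cv2.resize(t[150:280,150:350],(560,364),interpolation=3)
b=cv2.resize(s[190:340,170:410],(375,234),interpolation=3)
b=cv2.resize(s[190:340,170:380],(328,234),interpolation=3)
c=np.zeros((598,560,3),np.uint8);c[:364]=a;c[364:,:328]=b
cv2.imwrite('pics/end.png',cv2.cvtColor(c,4))"
```

```text
(no output)
```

View pics/end.png

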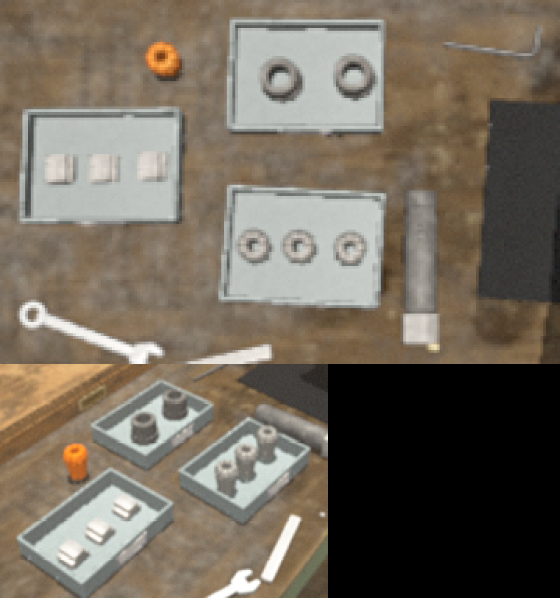

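All the parts stand upright in their own trays: nuts at (60,167) and (103,166), sleeve at (280,77), collets at (255,245) and (299,246). The boring bar and the hex key are where they were.

```bash
python3 -c "
from workcell import *
print(finish_job())"
```

```text
the job is handed in; nothing more can be done
None
```

I handed the job in at about 40 s: both collets, both nuts and the sleeve stand upright in their own trays, and the boring bar and hex key were left untouched.

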